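# Open the latched stock cabinet by its lift paddle

### The arm

A 7-joint arm with a two-finger parallel gripper is mounted at the origin on a cart in front of the work surface, level with it; the furniture and walls round the work are solid. World frame = base frame: x ahead of the robot, y to its left, z up, the work surface at z = 0. Lengths are in m, angles in rad, forces in N, time in s.
With the tool pointing down it reaches from about 0.425 to 0.95 m from the base axis. Payload 4.7 kg.
Tool frame: the origin (TCP) lies between the finger pads; the fingertips stand 17 mm ahead of it and the grasp point (between the pads) lies 2 mm behind it; z points along the fingers, y is the line along which they close (so a half turn about z gives the same grasp; the last joint's range is limited). The gripper opens to 87 mm and grips with 3 to 60 N. Pads are 19 mm wide; open, the fingers measure 117 mm over their backs; the gripper's body (75 mm by 190 mm) begins 51 mm behind the grasp point.
Start: joints at [-0.029, 0.469, -0.049, 1.532, 0.024, 1.141, -0.082], TCP at [0.675, 0, 0.24] pointing down, gripper open.
Joint ranges: [-2.59, 2.59], [-0.33, 1.99], [-1.39, 1.29], [0.1, 2.45], [-1.04, 4.18], [0.21, 1.99], [-2.66, 2.66]. Speed limits (rad/s): [2.57, 2.57, 3.14, 3.14, 3.14, 3.14, 3.14].

### API

Orientations are given as a unit quaternion [x, y, z, w].
In Python, from cell import get_obs, snapshot, finish_job, search_frame, trace, tip_of gives the robot as it stands. The module is installed in compiled form; this text tells all that it offers.
- The arm moves only by the tool carry_out, never from a script. Its arguments are lists of equal length, an entry for each row: "linear": the shift along the tool's x, y, z scaled (see below), a list of three; "angular": the turn, a rotation vector about the tool's x, y, z scaled (see below), a list of three; "fingers": the opening, from 0 (shut) to 1 (fully open). A call has exactly 10 rows; each row is the pose to reach, as a shift and turn from the pose commanded when the call began, along the tool's axes at that moment, turning the shorter way round; what a row does not reach only later rows make up. The controller multiplies each number of a shift by 0.15 m and each number of a turn by pi rad. A row lasts 1/8 s, in which the tool goes at most 62.5 mm and 10.7 degrees, less where a joint would pass 70% of its speed; a pose out of reach is approached as far as the arm can. A call with a number of a shift or a turn outside -1 to 1 is refused whole. A call with a gripper value outside its range is refused whole. The fingers move at their own pace and stop on an object; "newtons" is the grip in N (left out, the last holds). Time passes only in rows, so rows that repeat a pose let the fingers close, or fill a call up. It gives the time, the measured TCP pose, the force, the opening and the grip force at its end, in the units of the state.
- get_obs(): the state, without advancing time (a new reading comes with each control period).
- snapshot(name): name is "scene" or "side" or "wrist"; returns a dict with "frame" (480x640x3 uint8, red, green, blue), "camera_matrix" (3x3 intrinsics, pixels), "pose" (4x4, takes a point from camera to world coordinates). Camera axes: x right, y down, z forward; pixel columns grow to the right and rows downward; lengths in m; the calibration is good to about 2 mm. A picture is of the moment at which its call begins. There is no depth.
- finish_job(): hands the job in; it is judged then, once.
Trained networks look in a picture, given as the dict that the camera call returned (one of the last four; its "shot" number tells which), for a name from the list of things; names that differ only in an ending like _2 or _b are one class to them, and where a whole thing is asked for, a point or a joint stands for the part that bears it (a point fixed in the world has none). Each returns a list of dicts, best first, with "score" (0 to 1); they miss things now and then, are a little off and sometimes report something else, mostly with a low value. They report only what shows in the picture. A call takes as long as a camera call.
- search_frame(picture, label): "xy" ([column, row] in pixels, amid what is visible of it).
- trace(picture, label): "mask" (480x640 bool, what is visible of it) and "xy" ([column, row] in pixels, amid what is visible of it).
- tip_of(picture, label): "xy" ([column, row] in pixels: a listed point, or the origin of a listed thing).
The state is a dict: "time_s": time; "joint_positions": joint angles; "joint_velocities": joint speeds; "tau": joint torques, N m; "tool_pos": TCP position; "tcp_rot": TCP orientation; "contact_force": force on the tool from outside, world axes, zero at the start; "wrist_torque": the same for the moment, N m; "gripper_width": finger opening in m; "finger_force": force on a finger pad.
Only numpy, scipy, OpenCV 4.12 (cv2) and the standard library are available. Lean on these libraries where they do the work, as an engineer would, in place of code of your own. Each camera call takes 0.05 s, during which the arm holds its last target. There are 200 camera calls.

### The job

Open the small steel stock cabinet on the counter: lift the paddle on its door gently until you feel it come up against its stop, keep it up while you draw the door ajar, then swing the door wide open, about square to the cabinet's front or a little further, and let go. Neither strain the paddle against its stop nor haul at the door while it is still latched, do not fling the door, and leave the other things on the counter and the tins inside as they are.

Things in the scene. Friction and masses are not known exactly. Their poses are not given: they have to be found in the camera images.
- stock_cabinet: grey sheet-steel counter cabinet, fixed to the table, 160 deep (its x) x 240 wide (its y) x 190 high. Origin: centre of its underside, on the table; x points to its back, so its door is on the -x face; z up
- door_hinge (a point): point on the door's vertical hinge line, at the left (+y) edge of the cabinet's front, 150 above the table, at x = -87, y = +118 in the cabinet's frame
- cabinet_door (a joint): door angle, 0 = shut, grows as the door swings out towards the robot, free edge leading; stop at 1.9 rad. The hinge is slightly stiff (0.2 N m of friction), so the door stays where it is left
- paddle_lip (a point): centre of the round bar along the free end of the black lift paddle, on the door's outside near its free (right) edge. The bar is 39 long (level, parallel to the door), 13 thick, with domed ends; pinched end to end it turns between the fingers and slides down a few mm as it does; the tab behind it is 26 wide, 6 thick. It is 46 from the pivot, stands out from the door and droops 15 degrees at rest, to which it springs back when let go
- paddle_pivot (a point): middle of the paddle's pivot, a level line parallel to the door, 18 in front of the door's hinge line and 178 to the right of it, 150 above the table. The lip swings up about it against a spring (1 N at rest to 2 N at full lift, at the lip). Lifting draws a pawl hidden in the door sideways out of its keeper. Pivot ears 48 wide over all reach 7 in front of this point
- latch_case (a point): middle of the latch case on the door's inner side. The lift at which its pawl clears the keeper is hidden and differs per cabinet (0.14 to 0.65 rad of paddle). 0.08 rad after it the paddle meets a hard stop, found only by feel; there the pawl is clear. The stop bears 9 N at the lip beyond the spring; pawl and keeper bear 15 N of pull at the shut door, which has 3 mm play
- rubber_stamp: rubber stamp with a turned wooden handle, 30x42x66, upright; loose bystander; origin at the centre of its underside
- soap_a: paper-banded soap bar, 53x78x25, lying flat; loose bystander; origin at the centre of its underside
- price_card: blank card standing in a wooden block, 20x75x61; loose bystander; origin at the centre of its underside
- pump_bottle: small white pump bottle, 51x43x167; loose bystander; origin at the centre of its underside
- balm_tin_a: round balm tin, 54 wide, 21 high, loose on the cabinet's floor behind the door; origin at the centre of its underside
- balm_tin_b: second such tin, loose on the cabinet's floor behind the door; origin at the centre of its underside

How it is judged:
By the outcome, as a careful person would: the job done as asked, in the order asked, and still so for the second after the job is handed in, with the robot touching nothing.
It also fails if it takes over 67 s, if anything falls off the work surface, if the arm or the gripper's body presses on something with over 40 N, if the wrist force passes 120 N, or if a joint passes its speed limit or range.

## Working session

There is one attempt and no reset: what is moved stays moved. The work goes in short steps, Python scripts to look and compute and a tool call to move; the robot and the scene stay as the last step left them, time stands still between calls to the robot, and variables do not carry over. Pictures are saved under pics/ and viewed, at most 10 in all, crops included, and the job is handed in when it is done.

Besides the shell and the picture viewer there is one more tool, called after ">>>" as name(argument=value, ...) on one line, values as JSON. carry_out: Moves the arm, as the interface text tells. Its arguments: {"type":"object","properties":{"linear":{"type":"array","items":{"type":"array","items":{"type":"number"}}},"angular":{"type":"array","items":{"type":"array","items":{"type":"number"}}},"fingers":{"type":"array","items":{"type":"number"}},"newtons":{"type":"number"}},"required":["linear","angular","fingers"]}

```bash
mkdir -p pics; cat > h.py <<'E'
import numpy as np, cv2
from cell import *
from scipy.spatial.transform import Rotation as R
def ray(s,uv):
    K=s["camera_matrix"];P=np.array(s["pose"]);d=P[:3,:3]@np.linalg.solve(K,[uv[0],uv[1],1]);return P[:3,3],d/np.linalg.norm(d)
def tri(rs):
    A=np.zeros((3,3));b=np.zeros(3)
    for o,d in rs:
        M=np.eye(3)-np.outer(d,d);A+=M;b+=M@o
    p=np.linalg.solve(A,b);return p,[np.linalg.norm((np.eye(3)-np.outer(d,d))@(p-o)) for o,d in rs]
def atz(r,z): o,d=r;return o+d*(z-o[2])/d[2]
def save(s,n): cv2.imwrite(f"pics/{n}.png",s["frame"][:,:,::-1])
E
python3 - <<'E'
from h import *
o=get_obs();print({k:np.round(v,3) for k,v in o.items()})
S={n:snapshot(n) for n in("scene","side","wrist")}
for n in S: save(S[n],n+"0"); print(n,np.round(S[n]["pose"],3).tolist())
for l in("door_hinge","paddle_lip","paddle_pivot","stock_cabinet","rubber_stamp","soap_a","price_card","pump_bottle"):
    rs=[]
    for n in S:
        t=tip_of(S[n],l)
        if t:
            r=ray(S[n],t[0]["xy"]);print(l,n,np.round(t[0]["xy"]),round(t[0]["score"],2),np.round(atz(r,0 if l[0] in"rs" or l in("price_card","pump_bottle") else .15),3))
            if t[0]["score"]>.3: rs.append(r)
    if len(rs)>1: print("   ",*tri(rs))
a=np.hstack([S["scene"]["frame"],S["side"]["frame"]]);cv2.imwrite("pics/both.png",cv2.resize(a,(800,300),interpolation=cv2.INTER_AREA)[:,:,::-1])
E
```

```text
{'time_s': np.float64(0.0), 'joint_positions': array([-0.029,  0.469, -0.049,  1.534,  0.024,  1.141, -0.082]), 'joint_velocities': array([-0.003, -0.   ,  0.001, -0.   , -0.   , -0.002, -0.   ]), 'tau': array([ 0.0000e+00, -5.0797e+01, -8.0000e-02, -2.3616e+01, -6.1000e-02,
        3.8000e-02,  0.0000e+00]), 'tool_pos': array([0.674, 0.   , 0.238]), 'tcp_rot': array([ 0.707,  0.707, -0.001, -0.001]), 'contact_force': array([-0.358,  0.262,  0.339]), 'wrist_torque': array([ 0.004, -0.034,  0.046]), 'finger_force': np.float64(0.0), 'gripper_width': np.float64(0.087)}
scene [[0.25, 0.746, -0.617, 1.227], [0.968, -0.184, 0.17, -0.231], [0.013, -0.64, -0.768, 0.949], [0.0, 0.0, 0.0, 1.0]]
side [[0.105, 0.827, -0.552, 1.359], [0.994, -0.084, 0.064, -0.141], [0.007, -0.556, -0.831, 1.325], [0.0, 0.0, 0.0, 1.0]]
wrist [[1.0, 0.0, -0.001, 0.675], [-0.0, -0.96, -0.279, 0.077], [-0.001, 0.279, -0.96, 0.384], [0.0, 0.0, 0.0, 1.0]]
door_hinge scene [356. 253.] 0.67 [0.618 0.01  0.15 ]
door_hinge wrist [229. 231.] 0.84 [0.622 0.016 0.15 ]
    [0.61805482 0.01272431 0.14568679] [np.float64(0.00345
[... 1011 characters left out ...]

soap_a side [219. 234.] 0.85 [ 0.449 -0.356 -0.   ]
    [ 0.46756295 -0.35049589  0.02591654] [np.float64(0.0012717736297452394), np.float64(0.0012717736297451518)]
price_card scene [230. 288.] 0.58 [ 0.535 -0.269  0.   ]
price_card side [247. 256.] 0.59 [ 0.54  -0.269  0.   ]
price_card wrist [205. 427.] 0.75 [ 0.544 -0.263  0.   ]
    [ 0.53932064 -0.2682188  -0.0013097 ] [np.float64(0.004559935309448291), np.float64(0.0009649552284017833), np.float64(0.004725765725229126)]
pump_bottle scene [478. 292.] 0.95 [0.69  0.304 0.   ]
pump_bottle side [432. 284.] 0.83 [0.697 0.291 0.   ]
    [0.72318306 0.2727522  0.05607177] [np.float64(0.0015913697753455807), np.float64(0.0015913697753455111)]
```

View pics/scene0.png

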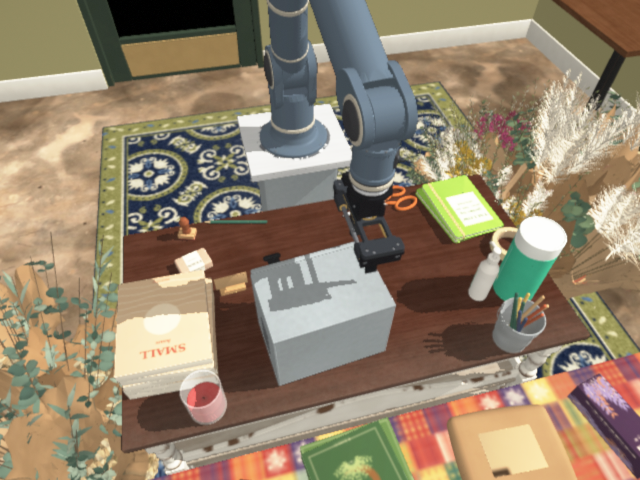

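View pics/side0.png

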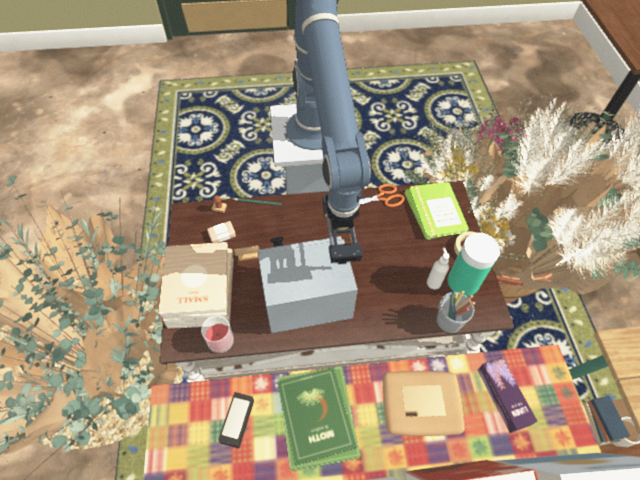

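The cabinet stands in the middle with its door facing the robot. In the scene view the paddle peeks past the top front edge near (271,258), and in the side view near (277,241). The price card is at (232,285) to its right. I'll move in front of the door with the wrist camera facing it.

>>> carry_out(linear=[[-0.05,-0.09,-0.04],[-0.15,-0.18,-0.08],[-0.25,-0.27,-0.12],[-0.4,-0.36,-0.16],[-0.5,-0.45,-0.2],[-0.6,-0.54,-0.24],[-0.7,-0.63,-0.28],[-0.8,-0.72,-0.32],[-0.9,-0.87,-0.33],[-1.0,-0.9,-0.33]], angular=[[0,0,-0.05],[0,0,-0.1],[0,0,-0.15],[0,0,-0.2],[0,0,-0.25],[0,0,-0.3],[0,0,-0.35],[0,0,-0.4],[0,0,-0.45],[0,0,-0.5]], fingers=[1,1,1,1,1,1,1,1,1,1])

```text
time_s: 2.6
tool_pos: [0.5389, -0.1506, 0.2895]
tcp_rot: [-0.002, 1.0, -0.0, 0.0]
contact_force: [0.7, 0.5, -0.7]
gripper_width: 0.0874
finger_force: 0.0
```

```bash
cat > look.py <<'E'
from h import *
import sys
o=get_obs();print({k:np.round(v,3).tolist() for k,v in o.items() if k in("time_s","joint_positions","tool_pos","tcp_rot","contact_force")})
S={n:snapshot(n) for n in("scene","side","wrist")}
save(S["wrist"],sys.argv[1])
P={}
for l in("door_hinge","paddle_lip","paddle_pivot"):
    rs=[]
    for n in S:
        t=tip_of(S[n],l)
        if t:
            r=ray(S[n],t[0]["xy"]);print(l,n,np.round(t[0]["xy"]),round(t[0]["score"],2),np.round(atz(r,.138 if "lip" in l else .15),4))
            if t[0]["score"]>.3: rs.append(r)
    if len(rs)>1: print("   ",*[np.round(v,4) for v in tri(rs)])
E
python3 look.py w1
```

```text
{'time_s': 2.6, 'joint_positions': [0.442, 0.256, -0.299, 1.735, 0.082, 1.162, 1.694], 'tool_pos': [0.539, -0.151, 0.29], 'tcp_rot': [-0.002, 1.0, -0.0, 0.0], 'contact_force': [0.662, 0.497, -0.681]}
door_hinge scene [356. 251.] 0.78 [0.6126 0.0114 0.15  ]
door_hinge side [307. 303.] 0.33 [ 0.7942 -0.1001  0.15  ]
door_hinge wrist [131. 116.] 0.21 [ 0.4541 -0.279   0.15  ]
    [ 1.0253 -0.132   0.6639] [0.0201 0.0201]
paddle_lip scene [272. 258.] 0.69 [ 0.578  -0.1664  0.138 ]
paddle_lip side [222. 213.] 0.55 [ 0.465  -0.3274  0.138 ]
paddle_lip wrist [300. 272.] 0.79 [ 0.5749 -0.1638  0.138 ]
    [ 0.5666 -0.2142  0.2018] [0.0664 0.1073 0.0548]
paddle_pivot scene [273. 269.] 0.62 [ 0.6178 -0.1705  0.15  ]
paddle_pivot side [282. 247.] 0.97 [ 0.6133 -0.1555  0.15  ]
    [ 0.5523 -0.1602  0.0592] [0.0046 0.0046]
```

View pics/w1.png

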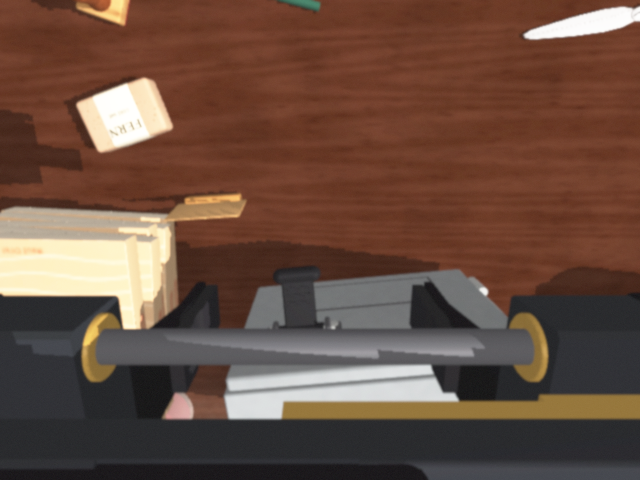

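The wrist view shows the paddle bar from about (275,274) to (318,268), with the door's edges sloping by the same small angle and the fingers on either side further on. I'll compute yaw and check consistency.

```bash
python3 - <<'E'
from h import *
s=snapshot("wrist")
f=lambda u,z:atz(ray(s,u),z)
def line(a,b,z):
    p,q=f(a,z),f(b,z);print(np.round(p,4),np.round(q,4),"len",round(np.linalg.norm(q-p),4),"yaw",np.degrees(np.arctan2(-(q-p)[0],(q-p)[1])))
line((275,273),(319,269),.138)
line((230,378),(428,362),.185)
line((255,289),(465,271),.01)
for l in("paddle_lip",):
  for t in trace(s,l)[:2]:
    m=t["mask"].astype(np.uint8);ys,xs=np.nonzero(m);print(t["score"],xs.min(),xs.max(),ys.min(),ys.max())
v=cv2.resize(s["frame"][240:400,200:520],(800,400),interpolation=cv2.INTER_CUBIC);cv2.imwrite("pics/w1c.png",v[:,:,::-1])
E
```

```text
[ 0.5763 -0.1809  0.138 ] [ 0.5728 -0.1453  0.138 ] len 0.0358 yaw 5.538518279185309
[ 0.6415 -0.2116  0.185 ] [ 0.6279 -0.0658  0.185 ] len 0.1464 yaw 5.337728878061208
[ 0.6449 -0.2187  0.01  ] [0.6223 0.0256 0.01  ] len 0.2453 yaw 5.282500659557761
0.67 270 318 265 328
```

View pics/w1c.png

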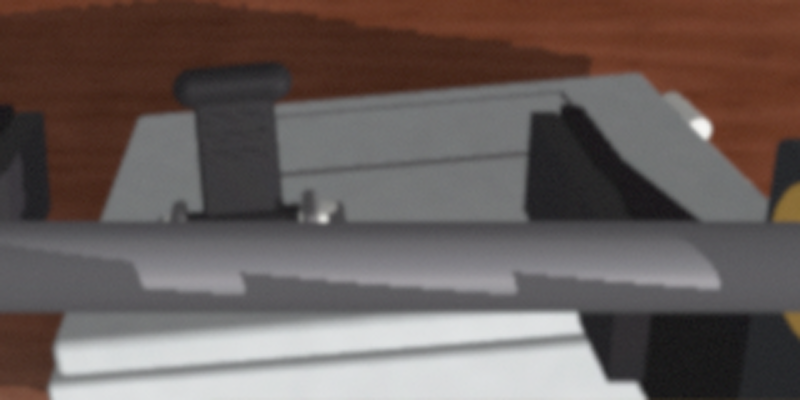

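>>> carry_out(linear=[[-0.1,-0.05,0.05],[-0.2,-0.1,0.1],[-0.237,-0.11,0.2],[-0.237,-0.11,0.33],[-0.237,-0.11,0.46],[-0.237,-0.11,0.6],[-0.237,-0.11,0.73],[-0.237,-0.11,0.85],[-0.237,-0.11,0.95],[-0.237,-0.11,0.99]], angular=[[0,0,-0.01],[0,0,-0.02],[0,0,-0.03],[0,0,-0.03],[0,0,-0.03],[0,0,-0.03],[0,0,-0.03],[0,0,-0.03],[0,0,-0.03],[0,0,-0.03]], fingers=[1,1,1,1,1,1,1,1,1,1], newtons=8)

```text
time_s: 4.55
tool_pos: [0.5751, -0.1663, 0.1392]
tcp_rot: [-0.047, 0.999, 0.0, -0.001]
contact_force: [-0.3, -0.1, 0.4]
gripper_width: 0.0869
finger_force: 0.0
```

```bash
python3 look.py w2
```

```text
{'time_s': 4.55, 'joint_positions': [0.425, 0.467, -0.285, 1.808, 0.163, 0.892, 1.732], 'tool_pos': [0.575, -0.166, 0.139], 'tcp_rot': [-0.047, 0.999, 0.0, -0.001], 'contact_force': [-0.339, -0.145, 0.444]}
door_hinge scene [359. 251.] 0.77 [0.6149 0.0186 0.15  ]
door_hinge wrist [382. 401.] 0.2 [ 0.6035 -0.1353  0.15  ]
paddle_lip scene [193. 266.] 0.71 [ 0.5599 -0.3319  0.138 ]
paddle_lip side [273. 237.] 0.67 [ 0.5682 -0.1777  0.138 ]
paddle_lip wrist [315. 319.] 0.66 [ 0.5755 -0.1656  0.138 ]
    [ 0.5767 -0.224   0.1604] [0.1048 0.0472 0.0586]
paddle_pivot scene [275. 272.] 0.95 [ 0.6283 -0.1681  0.15  ]
paddle_pivot side [281. 250.] 0.82 [ 0.6212 -0.158   0.15  ]
    [ 0.5685 -0.1604  0.0682] [0.0017 0.0017]
```

View pics/w2.png

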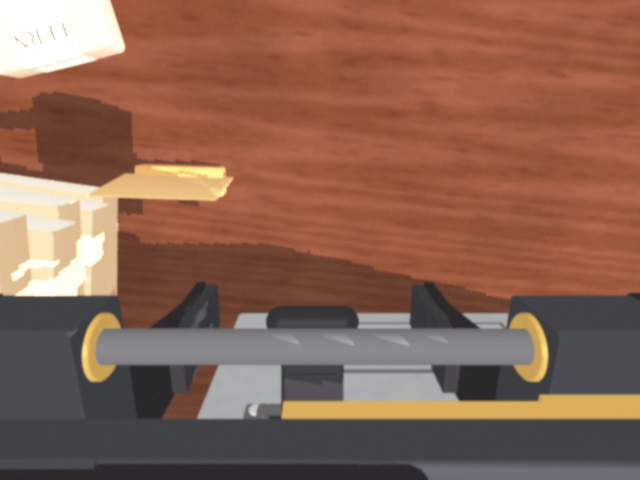

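The bar (268–358, row 318) lies centred between the fingers (218 and 412) and parallel to them, so I'll close.

>>> carry_out(linear=[[0,0,0],[0,0,0],[0,0,0],[0,0,0],[0,0,0],[0,0,0],[0,0,0],[0,0,0],[0,0,0],[0,0,0]], angular=[[0,0,0],[0,0,0],[0,0,0],[0,0,0],[0,0,0],[0,0,0],[0,0,0],[0,0,0],[0,0,0],[0,0,0]], fingers=[0.8,0.7,0.6,0.55,0.5,0.45,0.42,0.4,0.4,0.4], newtons=8)

```text
time_s: 6.4
tool_pos: [0.5755, -0.1672, 0.1406]
tcp_rot: [-0.047, 0.999, -0.0, 0.0]
contact_force: [0.1, -4.1, 0.3]
gripper_width: 0.038
finger_force: 8.0
```

>>> carry_out(linear=[[0,-0.003,-0.006],[0.001,-0.006,-0.012],[0.002,-0.006,-0.018],[0.003,-0.006,-0.024],[0.005,-0.006,-0.03],[0.006,-0.006,-0.036],[0.007,-0.006,-0.042],[0.008,-0.006,-0.048],[0.009,-0.006,-0.054],[0.009,-0.006,-0.054]], angular=[[0,0,0],[0,0,0],[0,0,0],[0,0,0],[0,0,0],[0,0,0],[0,0,0],[0,0,0],[0,0,0],[0,0,0]], fingers=[0.38,0.38,0.38,0.38,0.38,0.38,0.38,0.38,0.38,0.38])

```text
time_s: 7.65
tool_pos: [0.5743, -0.1674, 0.1487]
tcp_rot: [-0.047, 0.999, 0.0, 0.0]
contact_force: [-1.5, -2.2, -2.2]
gripper_width: 0.0379
finger_force: 8.0
```

>>> carry_out(linear=[[0,0,-0.002],[0,0,-0.004],[0,0,-0.006],[0,0,-0.008],[0.001,0,-0.01],[0.001,0,-0.012],[0.001,0,-0.014],[0.001,0,-0.016],[0.001,0,-0.017],[0.001,0,-0.017]], angular=[[0,0,0],[0,0,0],[0,0,0],[0,0,0],[0,0,0],[0,0,0],[0,0,0],[0,0,0],[0,0,0],[0,0,0]], fingers=[0.38,0.38,0.38,0.38,0.38,0.38,0.38,0.38,0.38,0.38])

```text
time_s: 8.9
tool_pos: [0.5742, -0.1675, 0.1512]
tcp_rot: [-0.047, 0.999, 0.0, 0.0]
contact_force: [-2.3, -3.0, -2.4]
gripper_width: 0.0377
finger_force: 8.0
```

>>> carry_out(linear=[[0.001,0,-0.002],[0.002,-0.002,-0.004],[0.002,-0.004,-0.006],[0.003,-0.004,-0.008],[0.003,-0.004,-0.01],[0.004,-0.004,-0.012],[0.004,-0.004,-0.014],[0.004,-0.004,-0.016],[0.004,-0.004,-0.017],[0.004,-0.004,-0.017]], angular=[[0,0,0],[0,0,0],[0,0,0],[0,0,0],[0,0,0],[0,0,0],[0,0,0],[0,0,0],[0,0,0],[0,0,0]], fingers=[0.38,0.38,0.38,0.38,0.38,0.38,0.38,0.38,0.38,0.38])

```text
time_s: 10.15
tool_pos: [0.5741, -0.1677, 0.1539]
tcp_rot: [-0.047, 0.999, 0.0, 0.001]
contact_force: [1.1, 1.7, -1.1]
gripper_width: 0.0377
finger_force: 8.0
```

>>> carry_out(linear=[[0,0,-0.002],[0,0,-0.004],[0,0,-0.006],[0,0,-0.008],[0,0,-0.01],[0,0,-0.012],[0,0,-0.014],[0,0,-0.016],[0,0,-0.017],[0,0,-0.017]], angular=[[0,0,0],[0,0,0],[0,0,0],[0,0,0],[0,0,0],[0,0,0],[0,0,0],[0,0,0],[0,0,0],[0,0,0]], fingers=[0.38,0.38,0.38,0.38,0.38,0.38,0.38,0.38,0.38,0.38])

```text
time_s: 11.4
tool_pos: [0.5737, -0.1678, 0.1561]
tcp_rot: [-0.047, 0.999, 0.0, 0.0]
contact_force: [2.0, 4.5, -4.1]
gripper_width: 0.0381
finger_force: 8.0
```

```bash
cat > feel.py <<'E'
from h import *
F=[]
for i in range(5): s=snapshot("wrist");F.append(get_obs()["contact_force"])
print(np.round(F,1).tolist(),np.round(np.mean(F,0),2),get_obs()["time_s"],np.round(get_obs()["tool_pos"],4))
t=tip_of(s,"paddle_lip")
T=R.from_quat(get_obs()["tcp_rot"]);p=get_obs()["tool_pos"]
for x in t[:1]:
    print(x["score"],np.round(x["xy"]))
    # plane through TCP normal to y-door: intersect with lip arc about pivot
    o,d=ray(s,x["xy"]);pv=np.array([.6197,-.162,.15]);ph=np.linspace(0,.75,76)
    c,sn=np.cos(np.radians(5.4)),np.sin(np.radians(5.4));n=np.array([c,sn,0])
    L=pv-.046*np.cos(ph-.262)[:,None]*n+.046*np.sin(ph-.262)[:,None]*np.array([0,0,1])
    e=np.linalg.norm(np.cross(L-o,d),axis=1);i=e.argmin();print("phi img",ph[i],e[i],"lip z",L[i,2])
E
python3 feel.py
```

```text
[[2.4, 4.5, -3.7], [2.1, 4.5, -3.0], [2.3, 3.9, -3.8], [2.5, 4.8, -2.8], [3.5, 3.9, -3.8]] [ 2.57  4.3  -3.43] 11.65 [ 0.5737 -0.1677  0.1561]
```

>>> carry_out(linear=[[0,0.001,-0.001],[-0.001,0.002,-0.002],[-0.001,0.003,-0.004],[-0.002,0.003,-0.006],[-0.002,0.003,-0.008],[-0.002,0.003,-0.01],[-0.002,0.003,-0.01],[-0.002,0.003,-0.01],[-0.002,0.003,-0.01],[-0.002,0.003,-0.01]], angular=[[0,0,0],[0,0,0],[0,0,0],[0,0,0],[0,0,0],[0,0,0],[0,0,0],[0,0,0],[0,0,0],[0,0,0]], fingers=[0.38,0.38,0.38,0.38,0.38,0.38,0.38,0.38,0.38,0.38])

```text
time_s: 12.95
tool_pos: [0.5735, -0.1677, 0.1576]
tcp_rot: [-0.047, 0.999, 0.0, -0.0]
contact_force: [1.0, 3.1, -9.0]
gripper_width: 0.0375
finger_force: 8.0
```

```bash
python3 feel.py; python3 -c "
from h import *
save(snapshot('wrist'),'w3')"
```

```text
[[0.9, 3.4, -8.7], [1.1, 3.4, -8.9], [2.1, 3.9, -8.5], [1.1, 3.9, -9.0], [1.9, 3.3, -8.6]] [ 1.43  3.59 -8.75] 13.2 [ 0.5735 -0.1678  0.1576]
0.61 [317. 318.]
phi img 0.35000000000000003 0.00014236577341841922 lip z 0.1540427774039327
```

View pics/w3.png

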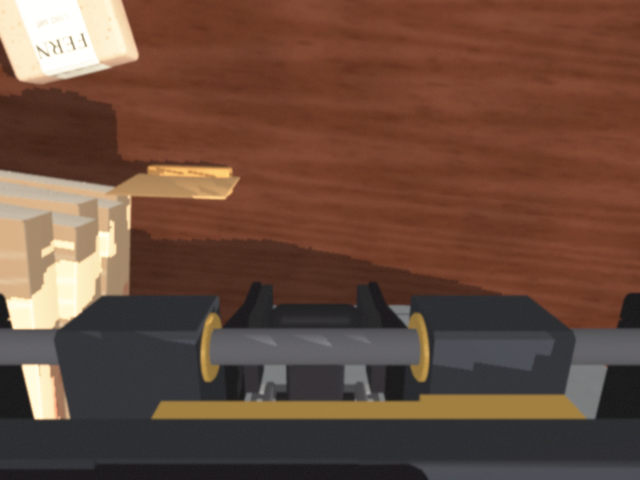

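The stop is plainly felt: lift force rose from about 3.4 to 8.75 N with a step of 1.5 mm. The bar at (277–353, 315) is still held between the pads. I'll ease back a little, then draw the door.

```bash
cat > arc.py <<'E'
import numpy as np,sys
from scipy.spatial.transform import Rotation as R
def table(L,H,yaw,steps,dz=0):
    # tool x = outward door normal at yaw psi: (-cos,-sin); tool y=(-sin,cos); z down
    tx=np.array([-np.cos(yaw),-np.sin(yaw)]);ty=np.array([-np.sin(yaw),np.cos(yaw)])
    r=np.array(L)-H
    for a in steps:
        a=np.radians(a);c,s=np.cos(-a),np.sin(-a)
        d=np.array([[c,-s],[s,c]])@r-r
        print([round(float(d@tx)/.15,3),round(float(d@ty)/.15,3),dz],"ang",round(a/np.pi,4))
H=np.array([float(sys.argv[1]),float(sys.argv[2])]);L=[float(sys.argv[3]),float(sys.argv[4])]
table(L,H,np.radians(float(sys.argv[5])),eval(sys.argv[6]))
E
python3 arc.py .6209 .0169 .5735 -.1678 5.4 "[.5,1,1.5,2,3,4,5,6,7,8]"
```

```text
[0.01, 0.004, 0] ang 0.0028
[0.021, 0.008, 0] ang 0.0056
[0.031, 0.012, 0] ang 0.0083
[0.041, 0.016, 0] ang 0.0111
[0.062, 0.024, 0] ang 0.0167
[0.082, 0.033, 0] ang 0.0222
[0.103, 0.042, 0] ang 0.0278
[0.123, 0.052, 0] ang 0.0333
[0.143, 0.061, 0] ang 0.0389
[0.162, 0.072, 0] ang 0.0444
```

>>> carry_out(linear=[[0,0.002,0.005],[0,0.004,0.008],[0.01,0.008,0.008],[0.021,0.012,0.008],[0.031,0.016,0.008],[0.041,0.02,0.008],[0.062,0.028,0.008],[0.082,0.037,0.008],[0.103,0.046,0.008],[0.123,0.056,0.008]], angular=[[0,0,0],[0,0,0],[0,0,0.003],[0,0,0.006],[0,0,0.008],[0,0,0.011],[0,0,0.017],[0,0,0.022],[0,0,0.028],[0,0,0.033]], fingers=[0.38,0.38,0.38,0.38,0.38,0.38,0.38,0.38,0.38,0.38])

```text
time_s: 14.55
tool_pos: [0.5544, -0.1614, 0.1567]
tcp_rot: [0.005, 1.0, -0.0, -0.0]
contact_force: [1.3, -1.6, -0.6]
gripper_width: 0.0377
finger_force: 8.0
```

```bash
python3 feel.py; python3 - <<'E'
from h import *
o=get_obs();print(R.from_quat(o["tcp_rot"]).as_matrix().round(3).tolist(),o["gripper_width"])
E
python3 arc.py .6209 .0169 .556 -.162 -0.6 "np.arange(1,11)*1.8"
```

```text
[[-0.1, -1.0, -2.3], [-0.5, -1.3, -1.5], [-0.9, -0.8, -1.6], [-1.8, -1.7, -1.5], [-0.4, -1.0, -1.3]] [-0.75 -1.17 -1.66] 14.8 [ 0.554  -0.1612  0.1563]
0.85 [315. 318.]
phi img 0.0 0.013215303593589495 lip z 0.1380854104456473
[[-1.0, 0.01, -0.002], [0.01, 1.0, 0.0], [0.002, -0.0, -1.0]] 0.03768745435538453
[0.037, 0.014, 0] ang 0.01
[0.074, 0.029, 0] ang 0.02
[0.111, 0.045, 0] ang 0.03
[0.147, 0.062, 0] ang 0.04
[0.182, 0.08, 0] ang 0.05
[0.217, 0.1, 0] ang 0.06
[0.251, 0.12, 0] ang 0.07
[0.285, 0.142, 0] ang 0.08
[0.317, 0.165, 0] ang 0.09
[0.349, 0.188, 0] ang 0.1
```

>>> carry_out(linear=[[0.037,0.014,0],[0.074,0.029,0],[0.111,0.045,0],[0.147,0.062,0],[0.182,0.08,0],[0.217,0.1,0],[0.251,0.12,0],[0.285,0.142,0],[0.317,0.165,0],[0.349,0.188,0]], angular=[[0,0,0.01],[0,0,0.02],[0,0,0.03],[0,0,0.04],[0,0,0.05],[0,0,0.06],[0,0,0.07],[0,0,0.08],[0,0,0.09],[0,0,0.1]], fingers=[0.38,0.38,0.38,0.38,0.38,0.38,0.38,0.38,0.38,0.38])

```text
time_s: 16.1
tool_pos: [0.5026, -0.1317, 0.1566]
tcp_rot: [0.162, 0.987, 0.0, 0.0]
contact_force: [1.2, -0.9, -1.3]
gripper_width: 0.0378
finger_force: 8.0
```

```bash
python3 feel.py; python3 - <<'E'
from h import *
s=snapshot("scene");save(s,"s4");o=get_obs();print(R.from_quat(o["tcp_rot"]).as_matrix().round(3).tolist(),o["gripper_width"],o["joint_positions"])
for l in("paddle_lip","paddle_pivot"):
    t=tip_of(s,l)
    if t:print(l,t[0]["score"],atz(ray(s,t[0]["xy"]),.155))
E
python3 arc.py .6209 .0169 .505 -.129 -18.6 "np.arange(1,11)*2.52"
```

```text
[[-0.3, 0.1, -2.2], [-0.0, 1.1, -1.8], [-0.9, 1.2, -1.4], [-0.6, 1.0, -2.2], [-0.0, 1.3, -0.9]] [-0.38  0.93 -1.71] 16.35 [ 0.5024 -0.1316  0.1564]
0.83 [315. 317.]
phi img 0.0 0.0658772038305519 lip z 0.1380854104456473
[[-0.948, 0.318, -0.0], [0.318, 0.948, 0.001], [0.001, 0.001, -1.0]] 0.03734477661582216 [ 0.35737839  0.32293194 -0.22085513  1.97778477  0.09163939  0.85086284
  1.33473343]
paddle_lip 0.73 [ 0.50616959 -0.13710121  0.155     ]
paddle_pivot 0.85 [ 0.56147254 -0.14749208  0.155     ]
[0.051, 0.02, 0] ang 0.014
[0.101, 0.042, 0] ang 0.028
[0.15, 0.066, 0] ang 0.042
[0.198, 0.092, 0] ang 0.056
[0.245, 0.12, 0] ang 0.07
[0.29, 0.151, 0] ang 0.084
[0.334, 0.183, 0] ang 0.098
[0.377, 0.217, 0] ang 0.112
[0.418, 0.253, 0] ang 0.126
[0.457, 0.291, 0] ang 0.14
```

View pics/s4.png

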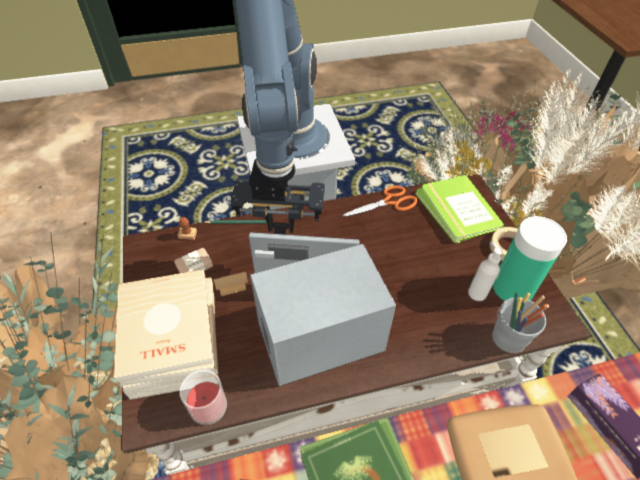

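The door is ajar by about 24°; its inner side shows at (250–358, 235–265) in the scene view. Swinging on.

>>> carry_out(linear=[[0.051,0.02,0],[0.101,0.042,0],[0.15,0.066,0],[0.198,0.092,0],[0.245,0.12,0],[0.29,0.151,0],[0.334,0.183,0],[0.377,0.217,0],[0.418,0.253,0],[0.457,0.291,0]], angular=[[0,0,0.014],[0,0,0.028],[0,0,0.042],[0,0,0.056],[0,0,0.07],[0,0,0.084],[0,0,0.098],[0,0,0.112],[0,0,0.126],[0,0,0.14]], fingers=[0.38,0.38,0.38,0.38,0.38,0.38,0.38,0.38,0.38,0.38])

```text
time_s: 17.8
tool_pos: [0.4523, -0.0693, 0.1569]
tcp_rot: [0.373, 0.928, 0.0, 0.001]
contact_force: [1.9, 0.1, -1.9]
gripper_width: 0.0375
finger_force: 8.0
```

```bash
python3 feel.py; python3 - <<'E'
from h import *
o=get_obs();print(R.from_quat(o["tcp_rot"]).as_matrix().round(3).tolist(),o["gripper_width"],o["joint_positions"],np.linalg.norm(o["tool_pos"][:2]-[.6209,.0169]))
E
python3 arc.py .6209 .0169 .4515 -.0695 -43.8 "np.arange(1,11)*2.52"
```

```text
[[0.4, 1.4, -1.9], [1.7, 1.9, -1.6], [0.1, 2.2, -2.3], [1.4, 3.1, -1.6], [-0.0, 2.5, -1.6]] [ 0.72  2.22 -1.8 ] 18.05 [ 0.4521 -0.069   0.1567]
0.56 [317. 319.]
phi img 0.0 0.13210187930435557 lip z 0.1380854104456473
[[-0.723, 0.691, 0.001], [0.691, 0.723, 0.0], [-0.0, 0.001, -1.0]] 0.03758178094369989 [ 0.21564379  0.22519826 -0.17867425  2.11335791  0.05435335  0.80619733
  0.81194819] 0.18938714182856953
[0.052, 0.019, 0] ang 0.014
[0.104, 0.041, 0] ang 0.028
[0.154, 0.065, 0] ang 0.042
[0.203, 0.091, 0] ang 0.056
[0.251, 0.12, 0] ang 0.07
[0.298, 0.15, 0] ang 0.084
[0.343, 0.182, 0] ang 0.098
[0.387, 0.217, 0] ang 0.112
[0.429, 0.253, 0] ang 0.126
[0.47, 0.291, 0] ang 0.14
```

>>> carry_out(linear=[[0.052,0.019,0],[0.104,0.041,0],[0.154,0.065,0],[0.203,0.091,0],[0.251,0.12,0],[0.298,0.15,0],[0.343,0.182,0],[0.387,0.217,0],[0.429,0.253,0],[0.468,0.291,0]], angular=[[0,0,0.014],[0,0,0.028],[0,0,0.042],[0,0,0.056],[0,0,0.07],[0,0,0.084],[0,0,0.098],[0,0,0.112],[0,0,0.126],[0,0,0.14]], fingers=[0.38,0.38,0.38,0.38,0.38,0.38,0.38,0.38,0.38,0.38])

```text
time_s: 19.35
tool_pos: [0.4322, 0.0102, 0.157]
tcp_rot: [0.567, 0.824, 0.0, 0.001]
contact_force: [3.1, 0.0, -2.0]
gripper_width: 0.0378
finger_force: 8.0
```

```bash
python3 feel.py; python3 - <<'E'
from h import *
o=get_obs();print(R.from_quat(o["tcp_rot"]).as_matrix().round(3).tolist(),o["gripper_width"],o["joint_positions"],np.linalg.norm(o["tool_pos"][:2]-[.6209,.0169]))
E
python3 arc.py .6209 .0169 .4315 .013 -69 "np.arange(1,11)*2.34"
```

```text
[[2.4, 1.2, -1.9], [3.5, 0.8, -2.6], [3.0, 2.0, -2.8], [3.8, 1.8, -2.9], [4.6, 2.2, -1.4]] [ 3.45  1.6  -2.32] 19.6 [0.4321 0.0107 0.1569]
0.61 [314. 320.]
phi img 0.0 0.19716980112510063 lip z 0.1380854104456473
[[-0.36, 0.933, 0.002], [0.933, 0.36, 0.0], [-0.001, 0.002, -1.0]] 0.03765708566539187 [ 0.03142815  0.18495517 -0.17182374  2.16588227  0.04425388  0.79156648
  0.19927135] 0.1889553870323275
[0.048, 0.018, 0] ang 0.013
[0.096, 0.039, 0] ang 0.026
[0.142, 0.061, 0] ang 0.039
[0.188, 0.085, 0] ang 0.052
[0.232, 0.112, 0] ang 0.065
[0.275, 0.139, 0] ang 0.078
[0.318, 0.169, 0] ang 0.091
[0.359, 0.2, 0] ang 0.104
[0.398, 0.233, 0] ang 0.117
[0.437, 0.268, 0] ang 0.13
```

>>> carry_out(linear=[[0.048,0.02,0],[0.096,0.042,0],[0.142,0.065,0],[0.188,0.09,0],[0.232,0.117,0],[0.275,0.145,0],[0.318,0.175,0],[0.359,0.206,0],[0.398,0.24,0],[0.435,0.275,0]], angular=[[0,0,0.013],[0,0,0.026],[0,0,0.039],[0,0,0.052],[0,0,0.065],[0,0,0.078],[0,0,0.091],[0,0,0.104],[0,0,0.117],[0,0,0.13]], fingers=[0.38,0.38,0.38,0.38,0.38,0.38,0.38,0.38,0.38,0.38])

```text
time_s: 20.9
tool_pos: [0.4453, 0.0852, 0.1562]
tcp_rot: [0.722, 0.692, -0.002, -0.0]
contact_force: [0.9, -1.2, -2.3]
gripper_width: 0.038
finger_force: 8.0
```

```bash
python3 feel.py; python3 - <<'E'
from h import *
s=snapshot("scene");save(s,"s5")
o=get_obs();M=R.from_quat(o["tcp_rot"]).as_matrix();print(M.round(3).tolist(),o["gripper_width"],np.linalg.norm(o["tool_pos"][:2]-[.6209,.0169]))
print("yaw",np.degrees(np.arctan2(-M[1,0],-M[0,0])))
E
```

```text
[[0.3, -0.6, -1.3], [1.2, 0.4, -0.9], [1.6, 0.6, -1.4], [1.3, 0.4, -1.5], [0.7, 0.4, -2.3]] [ 1.04  0.24 -1.49] 21.15 [0.4457 0.0861 0.1564]
0.68 [315. 319.]
phi img 0.0 0.25399826374766465 lip z 0.1380854104456473
[[0.041, 0.999, -0.001], [0.999, -0.041, -0.0], [-0.0, -0.001, -1.0]] 0.03800229539375765 0.18841177556416008
yaw -92.34372906589924
```

View pics/s5.png

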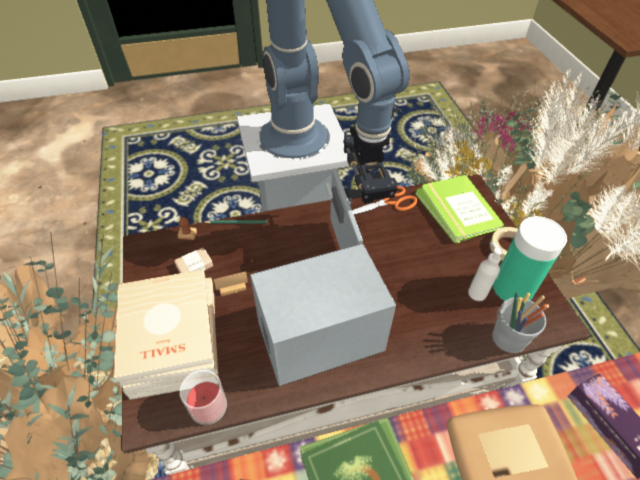

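The door stands wide open (335–360, 180–245), still held, about 97°. I'll lower the paddle gently, release and rise.

>>> carry_out(linear=[[0,0,0.018],[0,0,0.036],[0,0,0.054],[-0.002,0,0.072],[-0.004,0,0.085],[-0.006,0,0.09],[-0.006,0,0.09],[-0.006,0,0.09],[-0.006,0,0.09],[-0.006,0,0.09]], angular=[[0,0,0],[0,0,0],[0,0,0],[0,0,0],[0,0,0],[0,0,0],[0,0,0],[0,0,0],[0,0,0],[0,0,0]], fingers=[0.38,0.38,0.38,0.38,0.38,0.38,0.5,0.6,0.75,0.9])

```text
time_s: 22.5
tool_pos: [0.446, 0.0859, 0.1432]
tcp_rot: [0.721, 0.693, 0.0, 0.0]
contact_force: [0.5, 0.2, 0.3]
gripper_width: 0.0641
finger_force: 0.0
```

>>> carry_out(linear=[[0,0,0],[0,0,-0.05],[0,0,-0.12],[0,0,-0.22],[0,0,-0.35],[0,0,-0.5],[0,0,-0.65],[0,0,-0.8],[0,0,-0.9],[0,0,-0.9]], angular=[[0,0,0],[0,0,0],[0,0,0],[0,0,0],[0,0,0],[0,0,0],[0,0,0],[0,0,0],[0,0,0],[0,0,0]], fingers=[0.9,0.9,0.9,0.9,0.9,0.9,0.9,0.9,0.9,0.9])

```text
time_s: 23.75
tool_pos: [0.4466, 0.0859, 0.2795]
tcp_rot: [0.721, 0.693, 0.001, 0.001]
contact_force: [-0.4, -0.2, -0.8]
gripper_width: 0.0785
finger_force: 0.0
```

```bash
python3 - <<'E'
from h import *
s=snapshot("wrist");save(s,"w6");s=snapshot("scene")
for l in("paddle_lip","paddle_pivot"):
    t=tip_of(s,l)
    if t:print(l,t[0]["score"],atz(ray(s,t[0]["xy"]),.145))
print(get_obs()["contact_force"],get_obs()["tool_pos"])
E
```

```text
paddle_lip 0.62 [0.45202894 0.08434194 0.145     ]
paddle_pivot 0.8 [0.44381554 0.04208895 0.145     ]
[ 0.44835124 -0.14003873  0.28598077] [0.44541877 0.08556141 0.27721999]
```

View pics/w6.png

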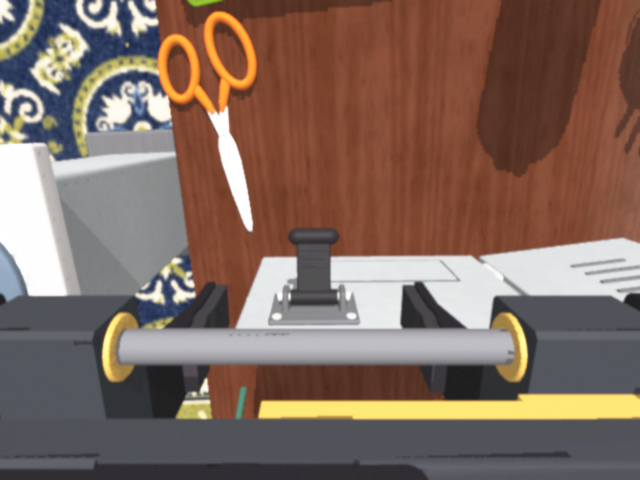

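The wrist view shows the gripper clear above the door. The paddle is back at rest at (313,237) and the door is wide open, square to the view. Handing in.

```bash
python3 -c "
from cell import *
print(finish_job())"
```

```text
the job is handed in; nothing more can be done
None
```

I lifted the paddle to its stop, drew the door ajar with the paddle held up, swung it open to about 97°, then let go and moved the gripper clear; the job is handed in at about 24 s, but no verdict came back.

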